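File a slide box and snap the case shut

ROBOT

A 6-joint arm with a two-finger parallel gripper is mounted at the origin on a cart in front of the work surface, level with it; the furniture and walls round the work are solid. World frame = base frame: x ahead of the robot, y to its left, z up, the work surface at z = 0. Lengths are in m, angles in rad, forces in N, time in s.
With the tool pointing down it reaches from about 0.4 to 0.825 m from the base axis. Payload 7 kg.
Tool frame: the origin (TCP) lies midway between the tips of the shut fingers; the grasp point (between the pads) lies 19 mm behind it (grip_point_offset is the distance from the TCP to the grasp point, in m); z points along the fingers, y is the line along which they close (so a half turn about z gives the same grasp; the last joint's range is limited). The gripper opens to 88 mm and grips with 3 to 60 N. Pads are 19 mm wide; open, the fingers measure 130 mm over their backs; the gripper's body (78 mm by 193 mm) begins 47 mm behind the grasp point.
Start: joints at [1.637, 0.359, 0.012, 0, -1.224, -0.288], TCP at [0.149, 0.658, 0.227] pointing down, gripper open.
Joint ranges: [-3.07, 3.07], [-1.43, 2.12], [-1.02, 1.25], [-3.03, 1.67], [-3.05, -0], [-3.03, 3.03]. Speed limits (rad/s): [2.39, 2.39, 3.01, 3.14, 3.14, 3.14].

INTERFACE

Orientations are given as [roll, pitch, yaw] about the fixed x, y, z axes, in that order (R = Rz(yaw) Ry(pitch) Rx(roll)).
In Python, from station import get_state, grab_frame, camera_params, job_done, grip_point_offset gives the robot as it stands.
- The arm moves only by the shell command python3 -m creep 'ROWS' [FORCE]. ROWS is JSON, a list that holds one entry, the list of rows, each a list of 7 numbers: the finger opening in cm, from 0 to 8.76, then the shift along the tool's x, y, z in cm, then the turn, a rotation vector about the tool's x, y, z in rad. In form: [[[fingers, tx, ty, tz, wx, wy, wz], ...]]. A call has 1 to 20 rows; each row is the pose to reach, as a shift and turn from the pose commanded when the call began, along the tool's axes at that moment; what a row does not reach only later rows make up. A row lasts 1/8 s, in which the tool goes at most 62.5 mm and 10.7 degrees, less where a joint would pass 70% of its speed; a pose out of reach is approached as far as the arm can. A call with a gripper value outside its range is refused whole. The fingers move at their own pace and stop on an object; FORCE is the grip in N (left out, the last holds). Time passes only in rows, so rows that repeat a pose let the fingers close. It gives the time, the measured TCP pose, the force, the opening and the grip force at its end, in the units of the state.
- get_state(): the state, without advancing time (a new reading comes with each control period).
- grab_frame(name): name is "scene" or "top" or "wrist"; returns the picture (400x640x3 uint8, blue, green, red); there is no depth.
- camera_params(name): a dict with "vertical_fov" (degrees; the focal length in pixels is half the picture's height over the tangent of half this angle, whatever the lens; pixels are square), "cx", "cy" (the principal point, pixels), "k1" (the pictures are not rectified: a ray, as slopes to the right and down, at radius r is drawn at 1 + k1 r^2 times it, then the intrinsics apply), "view" (4x4, takes a point from world to camera coordinates). Camera axes: x right, y down, z forward; pixel columns grow to the right and rows downward; lengths in m; the calibration is good to about 2 mm. A picture is of the moment at which its call begins: read the wrist's pose just before it. camera_params takes no time and is no camera call; for the wrist camera it gives the pose at the moment of the call.
- job_done(): hands the job in; it is judged then, once.
The state is a dict: "t": time; "q": joint angles; "qd": joint speeds; "joint_efforts": joint torques, N m; "eef_pos": TCP position; "ee_rot": TCP orientation; "force": force on the tool from outside, world axes, zero at the start; "moment": the same for the moment, N m; "width": finger opening in m; "gripper_force": force on a finger pad.
Only numpy, scipy, OpenCV 4.12 (cv2) and the standard library are available. Lean on these libraries where they do the work, as an engineer would, in place of code of your own. Each camera call takes 0.05 s, during which the arm holds its last target. There are 200 camera calls.

TASK

File the slide box that lies on the bench: stand it on its end on the floor of the open case, in the free bay beside the two boxes already filed there; its glass slides must not be dropped, so keep hold of it until it stands on the floor. Then swing the case's lid shut and press its front edge down until the tab snaps in behind the front rim and the lid stays down by itself. Leave the two filed boxes standing and the bottle and the timer where they are.

Things in the scene. Friction and masses are not known exactly. Their poses are not given: they have to be found in the camera images.
- slide_box: The loose slide box to file: rigid green plastic box, 35 x 85 x 36.5 mm, about 90 g, lying flat on the bench to the left of the case. Origin: centre of its underside as it lies; own y along the 85 mm length, x across the 35 mm width, z out of its top. It must end standing, y upright, either end down. Nearly square section: standing, it can be taken by either pair of sides.
- slide_mid (a point): Middle of the loose slide box, 18 mm from its origin along its own z; 42.5 mm above what the box stands on when it is on its end.
- case: Filing case: fixed grey plastic case, outside 86 (own x) x 174 (y) x 108 mm (z), walls and floor 3 mm. Origin: centre of its underside; own -x is its front (blank card holder, towards the robot), +x the hinge side. Inside: x -40 to 40, y -84 to 84 mm, floor at z = 3. Filed boxes fill y -83 to -46; the bay y -46 to 84 is free.
- bay (a point): A good spot for the box in the free bay, on the inner floor (x 4, y 12, z 3 mm in the case's frame): standing there it leaves 40 mm to the filed boxes and 54 mm to the end wall for fingers, closing along the case's length.
- lid (a joint): Angle of the case's lid: 0 = shut, growing as it opens up and back; starts at 1.9 to 2.35 rad, leaning back, away from the robot. The hinge is sprung: let go, the lid stays between about 1.3 and 2.4 rad, but from lower down it springs up again to about 1.2 rad unless its tab has snapped in; then it rests at about 0.013 rad.
- lid_hinge (a point): Middle of the hinge line on top of the back wall (x 42, y 0, z 109.5 mm in the case's frame; it runs along the case's y). The lid is a plate 85 mm from hinge to front edge, 174 mm wide, 2.5 mm thick (half to each side of the hinge line), with an 8 mm foam pad beneath that clears a standing box by 12 mm.
- lid_front (a point): Middle of the lid's front edge, on its outer face, 85 mm from the hinge; moves with the lid. From this edge a tab, 70 mm wide and 18 mm long, stands off the lid's inner face at about a right angle, with a springy catch on it.
- rim_front (a point): Middle of the front wall's top edge (outer edge, 108 mm high). The rim here is turned in by a 3 mm lip, 90 mm wide. As the lid shuts, the tab goes down inside this rim; its catch meets the lip some 16 mm before the lid is shut and snaps past it at about 8 mm. That takes 10 N at most, pressing down on the lid's top 70 to 80 mm from the hinge, near the middle.
- filed_box_a: A slide box of the same kind, loose, already filed: standing on end at the -y end of the case, by the front wall. Origin on a side face, 42.5 mm above the case's floor; own y upright.
- filed_box_b: Another slide box filed in the same way behind it, by the back wall. Own y upright.
- small_blue_bottle: Bystander: small dark bottle, 54 mm diameter, 95 mm high, standing behind the work. Origin: centre of its underside.
- timer: Bystander: flat bench timer, 58 x 64 x 18 mm. Origin: centre of its underside.

How it is judged:
On the way, in this order (a step that is already met when the one before it is completed fails the run):
1. the slide box stands on its end on the floor of the case's free bay, still held by the fingers (x of slide_mid in the frame of case between -0.026 and 0.026 m and y of slide_mid in the frame of case between -0.032 and 0.07 m and z of slide_mid in the frame of case between 0.039 and 0.053 m and (angle between slide_box's own y axis and vertical below 0.15 rad or angle between slide_box's own y axis and vertical above 2.99 rad) and contact force between the fingers and slide_box above 0.5 N), for 0.05 s.
2. the lid is shut (value of joint lid below 0.04 rad), for 0.1 s.
At the end, for the whole second after the job is handed in: The slide box stands on its end (within 0.15 rad of upright) on the floor of the case's free bay, at rest; the two filed boxes still stand upright; the lid has stayed shut by its tab (hinge below 0.04 rad) with nothing touching it (x of slide_mid in the frame of case between -0.026 and 0.026 m and y of slide_mid in the frame of case between -0.032 and 0.07 m and z of slide_mid in the frame of case between 0.039 and 0.053 m and (angle between slide_box's own y axis and vertical below 0.15 rad or angle between slide_box's own y axis and vertical above 2.99 rad) and (angle between filed_box_a's own y axis and vertical below 0.15 rad or angle between filed_box_a's own y axis and vertical above 2.99 rad) and (angle between filed_box_b's own y axis and vertical below 0.15 rad or angle between filed_box_b's own y axis and vertical above 2.99 rad) and value of joint lid below 0.04 rad and linear speed of slide_box below 0.02 m/s).
It fails at once if a filed box is knocked over or lifted (not (angle between filed_box_a's own y axis and vertical below 0.15 rad or angle between filed_box_a's own y axis and vertical above 2.99 rad) or not (angle between filed_box_b's own y axis and vertical below 0.15 rad or angle between filed_box_b's own y axis and vertical above 2.99 rad) or distance of any of filed_box_a, filed_box_b from where it was at the start of the episode above 0.03 m).
It fails at once if the bottle or the timer is pushed away by more than 30 mm (distance of any of small_blue_bottle, timer from where it was at the start of the episode above 0.03 m).
It also fails if it takes over 56 s, if anything falls off the work surface, if the arm or the gripper's body presses on something with over 40 N, if the wrist force passes 120 N, or if a joint passes its speed limit or range.

## Working session

There is one attempt and no reset: what is moved stays moved. The work goes in short steps, Python scripts to look and compute and a shell command to move; the robot and the scene stay as the last step left them, time stands still between calls to the robot, and variables do not carry over. Pictures are saved under pics/ and viewed, at most 10 in all, crops included, and the job is handed in when it is done.

```bash
ls; mkdir -p pics
cat > h.py <<'E'
import numpy as np, cv2
from station import *
from scipy.spatial.transform import Rotation as R
def ray(p,uv):
    f=200/np.tan(np.radians(p["vertical_fov"])/2)
    K=np.array([[f,0,p["cx"]],[0,f,p["cy"]],[0,0,1.]])
    d=cv2.undistortPoints(np.array(uv,float).reshape(-1,1,2),K,np.array([p["k1"],0,0,0,0.])).reshape(-1,2)
    V=np.array(p["view"]);Rt=V[:3,:3].T
    return -Rt@V[:3,3], np.c_[d,np.ones(len(d))]@Rt.T
def onz(p,uv,z):
    o,d=ray(p,uv); return o+d*((z-o[2])/d[:,2])[:,None]
def pose():
    s=get_state(); return np.array(s["eef_pos"]),R.from_euler('xyz',s["ee_rot"]),s
def rows(pos,rot):
    "target in tool axes: cm, rotvec"
    p,r,_=pose(); return np.round(np.r_[r.inv().apply(np.array(pos)-p)*100,(r.inv()*rot).as_rotvec()],3)
E
python3 - <<'E'
from h import *
print(get_state(),grip_point_offset)
a=grab_frame("scene");b=grab_frame("top")
cv2.imwrite("pics/s0.png",a);cv2.imwrite("pics/t0.png",b)
for n in("scene","top","wrist"):print(n,camera_params(n))
E
```

```text
pics
{'t': 0.0, 'q': array([ 1.63710231e+00,  3.59374492e-01,  1.10471892e-02, -3.48338662e-04,
       -1.22411275e+00, -2.88102235e-01]), 'qd': array([ 4.23725880e-04, -3.77445647e-04,  2.59504914e-03, -1.22266628e-03,
        3.89645097e-05, -2.02856833e-03]), 'joint_efforts': array([ 3.05624730e-03, -5.82729042e+01,  2.93053901e+01,  6.99692041e+00,
        7.10288499e-03, -1.56107162e-04]), 'eef_pos': array([0.14840692, 0.65796915, 0.22562596]), 'ee_rot': array([ 3.13992363e+00, -1.53117762e-04, -2.21914750e-01]), 'force': array([0.45556442, 0.09102803, 0.10934441]), 'moment': array([-0.06018987, -0.00231424,  0.05633315]), 'gripper_force': 0.0, 'width': 0.08756994752095948} 0.0188
scene {'vertical_fov': 42.46384119275786, 'cx': 316.04120597439993, 'cy': 192.4376247515001, 'k1': 0.0283104975888332, 'view': array([[ 0.7335434 , -0.67933249,  0.02052912, -0.26493327],
       [-0.47166147, -0.53058334, -0.70428459,  0.40543721],
       [ 0.48933581,  0.50694052, -0.70962087,  0.62568587],
       [ 0.        ,  0.        ,  0.        ,  1.        ]])}
top {'vertical_fov': 50.18839764097701, 'cx': 316.20767649279315, 'cy': 190.20693374026217, 'k1': -0.04167183981274983, 'view': array([[-0.15612813, -0.98773055, -0.00351658,  0.25896318],
       [-0.96369754,  0.15310804, -0.21873495,  0.50105075],
       [ 0.21658961, -0.03076176, -0.97577797,  0.85294908],
       [ 0.        ,  0.        ,  0.        ,  1.        ]])}
wrist {'vertical_fov': 70.81118591500812, 'cx': 320.1099353883615, 'cy': 199.7811700927892, 'k1': -0.039336835847453636, 'view': array([[-0.21961089, -0.97558621,  0.0016165 ,  0.67464696],
       [-0.93829576,  0.21166972,  0.27349038, -0.0326529 ],
       [-0.2671556 ,  0.05854471, -0.96187338,  0.3906997 ],
       [ 0.        ,  0.        ,  0.        ,  1.        ]])}
```

View pics/s0.png

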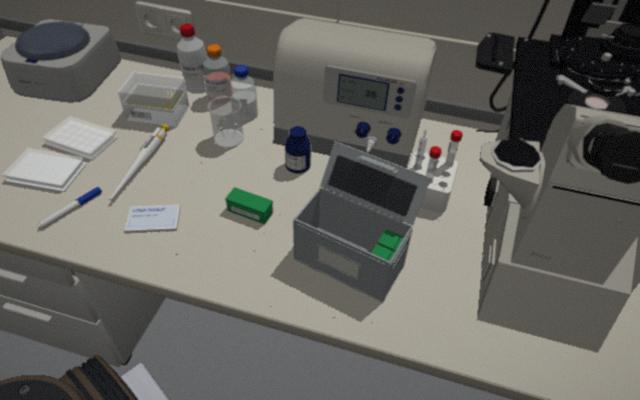

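View pics/t0.png

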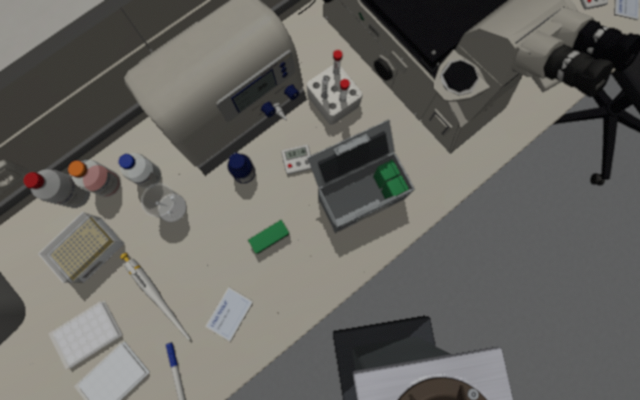

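Scene view: the loose green box is at about (249,205), the case at (355,235), the filed boxes at (388,245) and the bottle at (298,150). Top view: box (268,237), case front rim from (330,225) to (410,190), timer (296,160).

Run:
```python
from h import *
for n,f in(("top","t0"),("scene","s0")):
    im=cv2.imread(f"pics/{f}.png");p=camera_params(n)
    hsv=cv2.cvtColor(im,cv2.COLOR_BGR2HSV)
    m=cv2.inRange(hsv,(45,90,30),(85,255,255))
    for c in cv2.findContours(m,cv2.RETR_EXTERNAL,cv2.CHAIN_APPROX_NONE)[0]:
        if cv2.contourArea(c)<100: continue
        r=cv2.minAreaRect(c);b=cv2.boxPoints(r)
        print(n,cv2.contourArea(c),r,onz(p,[r[0]],.0365).round(4)); print(onz(p,b,.0365)[:,:2].round(4).tolist())
t=cv2.imread("pics/t0.png")[110:240,290:430]; s=cv2.imread("pics/s0.png")[135:300,285:435]
t=cv2.resize(t,(560,520),interpolation=cv2.INTER_CUBIC);cv2.imwrite("pics/tc.png",cv2.convertScaleAbs(t,alpha=1.8))
s=cv2.resize(s,(545,600),interpolation=cv2.INTER_CUBIC);cv2.imwrite("pics/sc.png",cv2.convertScaleAbs(s,alpha=1.8))
```

```text
top 568.5 ((268.1764831542969, 236.79409790039062), (15.949369430541992, 38.930179595947266), 59.036251068115234) [[0.4555 0.2934 0.0365]]
[[0.4557, 0.338], [0.4871, 0.2619], [0.4553, 0.2488], [0.4243, 0.3244]]
top 766.0 ((389.347412109375, 179.35894775390625), (34.34766387939453, 25.49788475036621), 61.189208984375) [[0.5386 0.0148 0.0365]]
[[0.5652, 0.0532], [0.5851, -0.0009], [0.5123, -0.0232], [0.4932, 0.0302]]
scene 525.5 ((387.1094055175781, 244.25962829589844), (20.37428855895996, 30.72521209716797), 31.607501983642578) [[0.5672 0.0412 0.0365]]
[[0.5329, 0.049], [0.5983, 0.0703], [0.6025, 0.0331], [0.538, 0.0139]]
scene 988.0 ((248.33949279785156, 204.96368408203125), (47.431034088134766, 24.133493423461914), 19.09349250793457) [[0.4446 0.2765 0.0365]]
[[0.4029, 0.3014], [0.4492, 0.3404], [0.4871, 0.2513], [0.4404, 0.2169]]
```

View pics/tc.png

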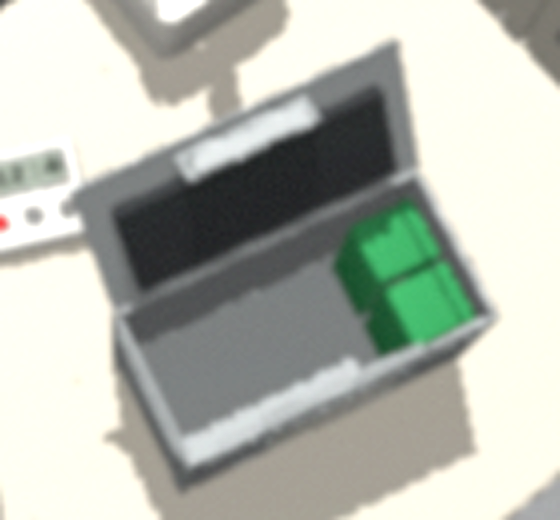

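View pics/sc.png

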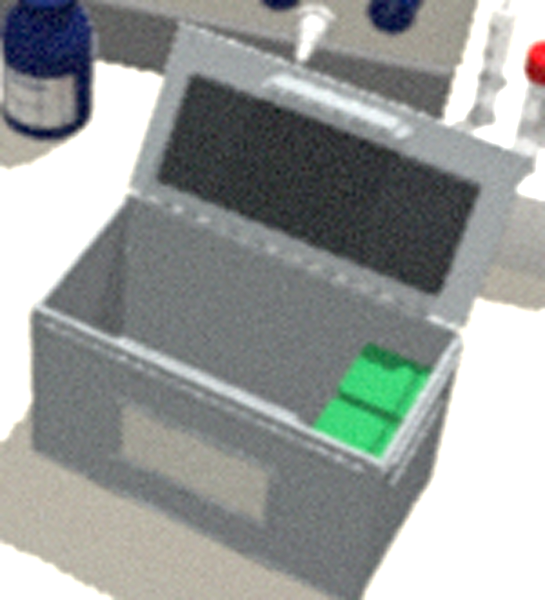

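Enlarged top: case rim corners at crop (182,462), (494,318), (418,175) and (118,312). Enlarged scene: rim corners at (36,308), (383,465), (462,335) and (132,193). The lid leans back with its tab at the front edge, and the filed boxes are at the right end.

Run:
```python
from h import *
t=np.array([(182,462),(494,318),(418,175),(118,312)])/4+[290,110]-.375
s=np.array([(36,308),(383,465),(462,335),(132,193)])/3.633+[285,135]-.36
for n,q in(("top",t),("scene",s)):
    P=onz(camera_params(n),q,.108)[:,:2]; print(n,P.round(4).tolist(),P.mean(0))
    for i in range(4): d=P[(i+1)%4]-P[i]; print(np.linalg.norm(d).round(4),np.degrees(np.arctan2(d[1],d[0])).round(1))
# filed tops z=.088
tp=camera_params("top"); print(onz(tp,[[402.5,198.5-2],[387,168]],.088))
# lid corners by two views: left & right front corners
lt=np.array([(76,195),(394,42)])/4+[290,110]-.375; ls=np.array([(180,22),(530,158)])/3.633+[285,135]-.36
o1,d1=ray(tp,lt);o2,d2=ray(camera_params("scene"),ls)
for a,b in zip(d1,d2):
    k=np.linalg.lstsq(np.c_[a,-b],o2-o1,rcond=None)[0]; print((o1+k[0]*a).round(4),(o2+k[1]*b).round(4))
```

```text
top [[0.4485, 0.1532], [0.4955, -0.0135], [0.5751, 0.0096], [0.5282, 0.1724]] [0.51181314 0.08042993]
0.1732 -74.2
0.0828 16.2
0.1694 106.1
0.082 -166.5
scene [[0.4435, 0.1437], [0.4938, -0.0187], [0.5742, 0.0055], [0.5259, 0.1685]] [0.50934333 0.07475891]
0.17 -72.8
0.084 16.8
0.1701 106.5
0.0861 -163.2
[[0.48754266 0.00601108 0.088     ]
 [0.55190443 0.025779   0.088     ]]
[0.5706 0.1857 0.1783] [0.5703 0.1859 0.1782]
[0.6244 0.0228 0.1721] [0.6252 0.0222 0.1726]
```

Run:
```python
from h import *
tp=camera_params("top")
print("card",onz(tp,[[230,313]],0),"bottle top",onz(tp,[[238,160]],.095),"beaker",onz(tp,[[172,207]],.0))
print(rows([.42,.33,.2],R.from_euler('xyz',[np.pi,0,-1.18])))
```

```text
card [[0.31107044 0.39955159 0.        ]] bottle top [[0.6155169  0.32860763 0.095     ]] beaker [[0.56052146 0.50298853 0.        ]]
[ 3.3713e+01  2.6019e+01  2.6160e+00  1.0000e-03 -1.0000e-03  9.5800e-01]
```

```bash
python3 -m creep '[[[8.7,5,4,0.4,0,0,0.15],[8.7,10,8,0.8,0,0,0.3],[8.7,15,12,1.2,0,0,0.45],[8.7,20,15.5,1.6,0,0,0.6],[8.7,25,19,2,0,0,0.75],[8.7,30,23,2.3,0,0,0.88],[8.7,33.7,26,2.6,0,0,0.958],[8.7,33.7,26,2.6,0,0,0.958],[8.7,33.7,26,2.6,0,0,0.958],[8.7,33.7,26,2.6,0,0,0.958]]]'
python3 - <<'E'
from h import *
p=camera_params("wrist");a=grab_frame("wrist");cv2.imwrite("pics/w1.png",a)
m=cv2.inRange(cv2.cvtColor(a,cv2.COLOR_BGR2HSV),(45,90,30),(85,255,255))
for c in cv2.findContours(m,cv2.RETR_EXTERNAL,cv2.CHAIN_APPROX_NONE)[0]:
    if cv2.contourArea(c)<300: continue
    print(cv2.contourArea(c),cv2.boundingRect(c)); ap=cv2.approxPolyDP(c,6,True)[:,0]; print(np.c_[ap,onz(p,ap,.0365)[:,:2].round(4),onz(p,ap,0)[:,:2].round(4)])
E
```

```text
t: 1.35
eef_pos: [0.4196, 0.3315, 0.2006]
ee_rot: [-3.142, 0.0, -1.178]
force: [0.9, 0.0, -0.4]
width: 0.0865
gripper_force: 0.0
2160.5 (287, 103, 31, 75)
[[2.870e+02 1.030e+02 4.894e-01 2.607e-01 4.940e-01 2.604e-01]
 [2.890e+02 1.770e+02 4.582e-01 3.365e-01 4.592e-01 3.448e-01]
 [3.170e+02 1.770e+02 4.281e-01 3.241e-01 4.257e-01 3.309e-01]
 [3.170e+02 1.040e+02 4.588e-01 2.492e-01 4.599e-01 2.476e-01]]
```

View pics/w1.png

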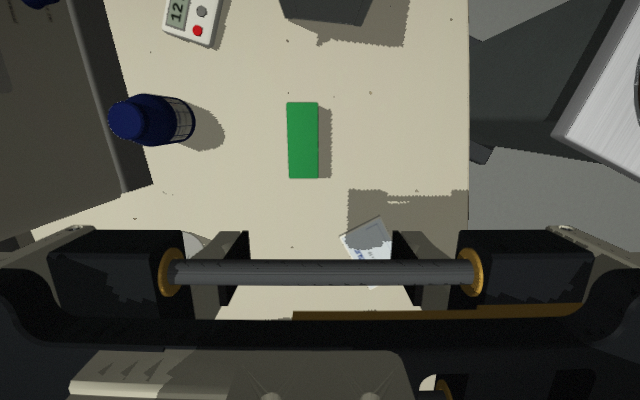

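The wrist view shows the green box's top face at pixels (287..317, 103..177), with its long axis at 112.4°. The timer is at (195,20), the bottle at (150,118) and the card at (365,240).

```bash
cat > plan.py <<'E'
from h import *
uh=np.radians(112.4);u=np.array([np.cos(uh),np.sin(uh),0]);z=np.array([0,0,1.])
C=np.array([.4585,.2925,0])
def tilt(psi,a): return R.from_euler('xyz',[np.pi,0,psi])*R.from_rotvec([0,a,0])
def tcp(G,rot,back=0): return G+rot.apply([0,0,grip_point_offset-back])
R1=tilt(np.radians(-67.6),np.pi/4); G1=C+.008*u+[0,0,.024]
E
python3 - <<'E'
from plan import *
print(rows(tcp(G1,R1,.10),R1),rows(tcp(G1,R1),R1))
p,r,_=pose();o,_=ray(camera_params("wrist"),[[320,200]]);print("cam in tool",r.inv().apply(o-p))
E
```

```text
[-1.435e+00 -2.121e+00  1.191e+01 -1.000e-03  7.850e-01  2.000e-03] [ 5.637e+00 -2.108e+00  1.898e+01 -1.000e-03  7.850e-01  2.000e-03]
cam in tool [ 0.07425156 -0.00130068 -0.15793074]
```

```bash
python3 -m creep '[[[8.7,-0.3,-0.5,2,0,0.16,0],[8.7,-0.6,-1,4,0,0.32,0],[8.7,-0.9,-1.5,6.5,0,0.48,0],[8.7,-1.2,-1.8,9,0,0.64,0],[8.7,-1.4,-2.1,11.9,0,0.785,0],[8.7,-1.4,-2.1,11.9,0,0.785,0],[8.7,-1.4,-2.1,11.9,0,0.785,0],[8.7,-1.4,-2.1,11.9,0,0.785,0]]]'
python3 -c "
from plan import *
print(rows(tcp(G1,R1),R1),get_state()['q'].round(3))"
```

```text
t: 2.4
eef_pos: [0.4344, 0.3525, 0.0837]
ee_rot: [-3.137, -0.78, -1.183]
force: [0.4, 0.1, 0.6]
width: 0.0871
gripper_force: 0.0
[-1.7000e-01  8.0000e-02  1.0108e+01 -2.0000e-03  5.0000e-03 -2.0000e-03] [ 1.318  0.599 -0.398  0.46  -1.274 -1.226]
```

```bash
python3 -m creep '[[[8.7,0,0,3,0,0,0],[8.7,0,0,6,0,0,0],[8.7,0,0,8.5,0,0,0],[8.7,0,0,10,0,0,0],[8.7,0,0,10,0,0,0],[8.7,0,0,10,0,0,0],[2.5,0,0,10,0,0,0],[2.5,0,0,10,0,0,0],[2.5,0,0,10,0,0,0],[2.5,0,0,10,0,0,0],[2.5,0,0,10,0,0,0],[2.5,0,0,10,0,0,0]]]' 25
python3 -c "
from plan import *
p,r,s=pose();print(r.inv().apply(p-tcp(G1,R1)),(p-r.apply([0,0,.0188])))"
```

```text
t: 3.9
eef_pos: [0.461, 0.2862, 0.0108]
ee_rot: [3.141, -0.785, -1.18]
force: [-0.0, 0.1, 0.7]
width: 0.0347
gripper_force: 25.0
[1.10868138e-03 6.06662568e-05 9.97353344e-04] [0.45596549 0.29849395 0.02408164]
```

```bash
cat >> plan.py <<'E'
S=np.array([.44,.36,0]); az=np.arctan2(.36,.44)
R2=tilt(az-np.pi,-np.pi/4)
def path(Ga,Gb,Rb,n):
    "rows along which the grasp point goes straight to Gb while turning to Rb"
    p,r,_=pose(); w=(r.inv()*Rb).as_rotvec()
    for k in range(1,n+1):
        q=r*R.from_rotvec(w*k/n); print(np.round(np.r_[r.inv().apply(tcp(Ga+(Gb-Ga)*k/n,q)-p)*100,w*k/n],2).tolist())
E
python3 - <<'E'
from plan import *
p,r,_=pose(); G=p-r.apply([0,0,.0188])
print(r.inv().apply([0,0,.12])*100)
print(np.linalg.norm((r.inv()*R2).as_rotvec()))
path(G,S+[0,0,.16],R2,14)
E
```

```text
[ 8.48318902e+00  1.58002803e-03 -8.48737306e+00]
1.933337610102401
[0.19, -0.07, -1.01, 0.0, -0.1, 0.1]
[0.38, -0.16, -2.04, 0.0, -0.19, 0.2]
[0.58, -0.27, -3.09, 0.0, -0.29, 0.3]
[0.79, -0.39, -4.15, 0.0, -0.38, 0.4]
[1.02, -0.52, -5.23, 0.0, -0.48, 0.5]
[1.25, -0.68, -6.32, 0.0, -0.57, 0.6]
[1.51, -0.84, -7.42, 0.0, -0.67, 0.7]
[1.79, -1.01, -8.53, 0.0, -0.76, 0.8]
[2.09, -1.19, -9.65, 0.0, -0.86, 0.9]
[2.41, -1.38, -10.77, 0.0, -0.95, 1.0]
[2.76, -1.57, -11.9, 0.0, -1.05, 1.1]
[3.13, -1.76, -13.03, 0.0, -1.14, 1.2]
[3.52, -1.95, -14.15, 0.0, -1.24, 1.3]
[3.94, -2.14, -15.28, 0.0, -1.33, 1.4]
```

```bash
python3 -m creep '[[[2.5,2,0,-2,0,0,0],[2.5,4,0,-4,0,0,0],[2.5,6,0,-6,0,0,0],[2.5,6,-0.1,-6.5,0,-0.1,0.1],[2.5,5.8,-0.2,-7,0,-0.19,0.2],[2.5,5.6,-0.3,-7.5,0,-0.29,0.3],[2.5,5.4,-0.4,-8,0,-0.38,0.4],[2.5,5.2,-0.5,-8.6,0,-0.48,0.5],[2.5,5,-0.7,-9.2,0,-0.57,0.6],[2.5,4.8,-0.8,-9.8,0,-0.67,0.7],[2.5,4.6,-1,-10.5,0,-0.76,0.8],[2.5,4.5,-1.2,-11.2,0,-0.86,0.9],[2.5,4.3,-1.4,-12,0,-0.95,1],[2.5,4.2,-1.6,-12.8,0,-1.05,1.1],[2.5,4.1,-1.8,-13.6,0,-1.14,1.2],[2.5,4,-2,-14.4,0,-1.24,1.3],[2.5,3.9,-2.1,-15.3,0,-1.33,1.4],[2.5,3.9,-2.1,-15.3,0,-1.33,1.4],[2.5,3.9,-2.1,-15.3,0,-1.33,1.4],[2.5,3.9,-2.1,-15.3,0,-1.33,1.4]]]'
python3 -c "
from plan import *
p,r,s=pose();print(s['q'].round(3),p-r.apply([0,0,.0188]),rows(tcp(S+[0,0,.049],R2),R2))"
```

```text
t: 6.4
eef_pos: [0.4729, 0.3615, 0.256]
ee_rot: [3.119, 0.674, -2.454]
force: [0.0, 0.2, -1.4]
width: 0.0348
gripper_force: 25.0
[ 0.781 -0.132 -1.017  1.238 -0.038 -2.882] [0.46411048 0.35374274 0.27067246] [14.772  1.604 16.433  0.023 -0.111 -0.   ]
```

```bash
cat >> plan.py <<'E'
S=np.array([.42,.40,0]); R2=tilt(np.radians(-67.6),-np.pi/4)
E
python3 - <<'E'
from plan import *
p,r,_=pose(); G=p-r.apply([0,0,.0188])
path(G,S+[0,0,.16],R2,10)
E
```

```text
[0.72, 0.77, 0.84, -0.08, -0.01, -0.09]
[1.45, 1.55, 1.67, -0.17, -0.02, -0.19]
[2.2, 2.32, 2.49, -0.25, -0.03, -0.28]
[2.97, 3.08, 3.29, -0.33, -0.03, -0.38]
[3.74, 3.84, 4.09, -0.41, -0.04, -0.47]
[4.53, 4.59, 4.87, -0.5, -0.05, -0.57]
[5.34, 5.32, 5.64, -0.58, -0.06, -0.66]
[6.15, 6.04, 6.41, -0.66, -0.07, -0.76]
[6.97, 6.74, 7.17, -0.75, -0.08, -0.85]
[7.8, 7.43, 7.92, -0.83, -0.09, -0.95]
```

```bash
python3 -m creep '[[[2.5,0.7,0.8,0.8,-0.08,-0.01,-0.09],[2.5,1.5,1.6,1.7,-0.17,-0.02,-0.19],[2.5,2.2,2.3,2.5,-0.25,-0.03,-0.28],[2.5,3,3.1,3.3,-0.33,-0.03,-0.38],[2.5,3.7,3.8,4.1,-0.41,-0.04,-0.47],[2.5,4.5,4.6,4.9,-0.5,-0.05,-0.57],[2.5,5.3,5.3,5.6,-0.58,-0.06,-0.66],[2.5,6.2,6,6.4,-0.66,-0.07,-0.76],[2.5,7,6.7,7.2,-0.75,-0.08,-0.85],[2.5,7.8,7.4,7.9,-0.83,-0.09,-0.95],[2.5,7.8,7.4,7.9,-0.83,-0.09,-0.95],[2.5,7.8,7.4,7.9,-0.83,-0.09,-0.95],[2.5,7.8,7.4,7.9,-0.83,-0.09,-0.95],[2.5,7.8,7.4,7.9,-0.83,-0.09,-0.95]]]'
python3 -c "
from plan import *
p,r,s=pose();print(s['q'].round(3),p-r.apply([0,0,.0188]),rows(tcp(S+[0,0,.049],R2),R2))"
```

```text
t: 8.15
eef_pos: [0.4156, 0.4121, 0.1453]
ee_rot: [3.141, 0.789, -1.181]
force: [0.6, -0.0, -1.6]
width: 0.0348
gripper_force: 25.0
[ 0.531  0.333 -0.174 -0.891 -1.128  0.29 ] [0.42069317 0.39975316 0.15858348] [ 7.749e+00  5.100e-02  7.755e+00  0.000e+00  4.000e-03 -1.000e-03]
```

```bash
python3 -m creep '[[[2.5,2,0,2,0,0,0],[2.5,4,0,4,0,0,0],[2.5,5.8,0,5.8,0,0,0],[2.5,7,0,7,0,0,0],[2.5,7.4,0,7.4,0,0,0],[2.5,7.5,0,7.5,0,0,0],[2.5,7.5,0,7.5,0,0,0],[2.5,7.5,0,7.5,0,0,0]]]'
python3 -m creep '[[[2.5,0.1,0,0.1,0,0,0],[2.5,0.1,0,0.1,0,0,0],[2.5,0.2,0,0.2,0,0,0],[2.5,0.2,0,0.2,0,0,0]]]'
python3 -c "
from plan import *
p,r,s=pose();print(p-r.apply([0,0,.0188]))
cv2.imwrite('pics/s2.png',grab_frame('scene')[80:280,130:400].repeat(2,0).repeat(2,1))"
```

```text
t: 9.15
eef_pos: [0.4154, 0.4132, 0.0413]
ee_rot: [-3.137, 0.79, -1.176]
force: [-1.0, -0.1, -1.1]
width: 0.035
gripper_force: 25.0
t: 9.65
eef_pos: [0.415, 0.4129, 0.0375]
ee_rot: [-3.14, 0.789, -1.177]
force: [-0.1, -0.1, -1.4]
width: 0.0349
gripper_force: 25.0
[0.42012743 0.40056526 0.05069559]
```

View pics/s2.png

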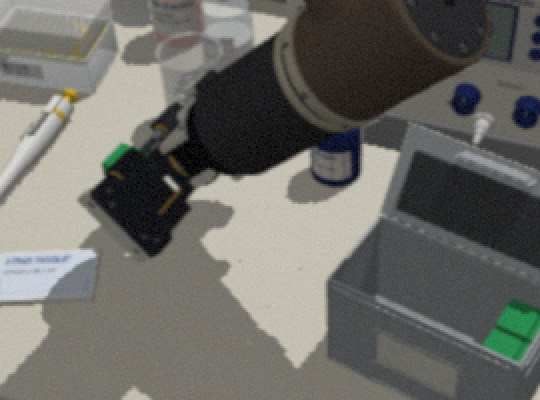

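The picture shows the box held upright behind the gripper at crop (120,158), with nothing nearby touched. I continue down in small steps until it makes contact.

```bash
python3 -m creep '[[[2.5,0.1,0,0.1,0,0,0],[2.5,0.1,0,0.1,0,0,0],[2.5,0.1,0,0.1,0,0,0]]]' | grep -E "pos|force"
python3 -m creep '[[[2.5,0.1,0,0.1,0,0,0],[2.5,0.1,0,0.1,0,0,0],[2.5,0.1,0,0.1,0,0,0]]]'| grep -E "pos|force"
```

```text
eef_pos: [0.4151, 0.413, 0.0362]
force: [-0.5, 0.1, -0.8]
gripper_force: 25.0
eef_pos: [0.4152, 0.4131, 0.0356]
force: [-0.7, -2.2, 5.8]
gripper_force: 25.0
```

```bash
python3 -m creep '[[[8.7,0,0,0,0,0,0],[8.7,0,0,0,0,0,0],[8.7,0,0,0,0,0,0],[8.7,0,0,0,0,0,0],[8.7,0,0,0,0,0,0],[8.7,0,0,-3,0,0,0],[8.7,0,0,-7,0,0,0],[8.7,0,0,-11,0,0,0],[8.7,0,0,-14,0,0,0],[8.7,0,0,-14,0,0,0],[8.7,0,0,-14,0,0,0]]]'
python3 - <<'E'
from plan import *
Rd=tilt(np.radians(-67.6),0); p,r,_=pose(); G=p-r.apply([0,0,.0188])
path(G,S+[0,0,.20],Rd,5)
E
```

```text
t: 11.82
eef_pos: [0.4525, 0.3213, 0.133]
ee_rot: [-3.14, 0.79, -1.178]
force: [-0.3, 0.2, -0.5]
width: 0.087
gripper_force: 0.0
[-1.85, -0.0, 0.62, -0.0, 0.16, 0.0]
[-3.72, -0.0, 1.19, -0.0, 0.32, 0.0]
[-5.59, -0.0, 1.72, -0.0, 0.47, 0.0]
[-7.49, -0.0, 2.2, -0.0, 0.63, 0.0]
[-9.42, -0.01, 2.65, -0.0, 0.79, 0.0]
```

```bash
python3 -m creep '[[[8.7,-1.8,0,0.6,0,0.16,0],[8.7,-3.7,0,1.2,0,0.32,0],[8.7,-5.6,0,1.7,0,0.47,0],[8.7,-7.5,0,2.2,0,0.63,0],[8.7,-9.4,0,2.65,0,0.785,0],[8.7,-9.4,0,2.65,0,0.785,0],[8.7,-9.4,0,2.65,0,0.785,0],[8.7,-9.4,0,2.65,0,0.785,0]]]'
python3 - <<'E'
from plan import *
for n in("wrist","scene"):
    p=camera_params(n);a=grab_frame(n);cv2.imwrite(f"pics/{n}3.png",a)
    m=cv2.inRange(cv2.cvtColor(a,cv2.COLOR_BGR2HSV),(45,90,30),(85,255,255))
    for c in cv2.findContours(m,cv2.RETR_EXTERNAL,cv2.CHAIN_APPROX_NONE)[0]:
        if cv2.contourArea(c)<100: continue
        ap=cv2.approxPolyDP(c,4,True)[:,0]; print(n,cv2.contourArea(c));print(np.c_[ap,onz(p,ap,.085)[:,:2].round(4)])
print(get_state()['q'].round(3),rows(tcp(S+[0,0,.064],tilt(np.radians(-67.6),0)),tilt(np.radians(-67.6),0)))
E
```

```text
t: 12.82
eef_pos: [0.4204, 0.3986, 0.1808]
ee_rot: [-3.141, 0.005, -1.18]
force: [0.3, -0.6, 0.6]
width: 0.0871
gripper_force: 0.0
wrist 1635.5
[[306.     175.       0.4433   0.3808]
 [303.     225.       0.4279   0.4274]
 [335.     225.       0.3995   0.4156]
 [333.     175.       0.4205   0.3714]]
scene 522.5
[[ 3.850e+02  2.300e+02  5.536e-01  4.140e-02]
 [ 3.710e+02  2.520e+02  5.021e-01  2.540e-02]
 [ 3.890e+02  2.600e+02  5.116e-01 -4.500e-03]
 [ 4.030e+02  2.360e+02  5.660e-01  1.290e-02]]
scene 846.0
[[190.     153.       0.4199   0.4198]
 [182.     162.       0.3946   0.4079]
 [188.     191.       0.3607   0.3354]
 [201.     197.       0.3694   0.3079]
 [209.     188.       0.3926   0.3172]
 [205.     157.       0.4346   0.3915]]
[ 1.093  0.235 -0.269 -0.003 -1.062 -0.702] [-1.0600e-01  5.1000e-02  1.3604e+01 -1.0000e-03  5.0000e-03 -1.0000e-03]
```

View pics/wrist3.png

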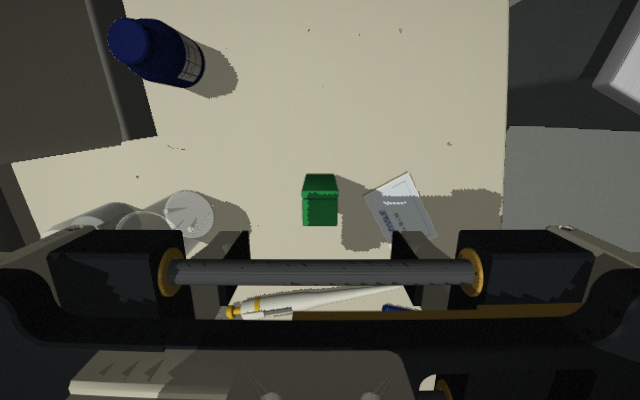

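The wrist view shows the box standing upright, with its top face at about (320,205) and the card to its right, clear of it. It sits about 5 mm towards +u, so I regrasp straight down.

```bash
python3 -m creep '[[[8.7,-0.5,0,4,0,0,0],[8.7,-0.5,0,8,0,0,0],[8.7,-0.5,0,11.5,0,0,0],[8.7,-0.5,0,13.3,0,0,0],[8.7,-0.5,0,13.3,0,0,0],[8.7,-0.5,0,13.3,0,0,0],[2.5,-0.5,0,13.3,0,0,0],[2.5,-0.5,0,13.3,0,0,0],[2.5,-0.5,0,13.3,0,0,0],[2.5,-0.5,0,13.3,0,0,0],[2.5,-0.5,0,13.3,0,0,0],[2.5,-0.5,0,13.3,0,0,0],[2.5,-0.5,0,10,0,0,0],[2.5,-0.5,0,5,0,0,0],[2.5,-0.5,0,0,0,0,0],[2.5,-0.5,0,-2,0,0,0],[2.5,-0.5,0,-2,0,0,0],[2.5,-0.5,0,-2,0,0,0]]]' 25
python3 - <<'E'
from plan import *
# lift now: move over bay
c=np.array([.511,.078,0]);th=np.radians(16.5);ex=np.array([np.cos(th),np.sin(th),0]);ey=np.array([-np.sin(th),np.cos(th),0])
T=c-.004*ex+.014*ey+[0,0,.20]; Rd=tilt(np.radians(-163.5),0)
p,r,_=pose();print(T,r.inv().apply(T-p)*100,(r.inv()*Rd).as_rotvec())
E
```

```text
t: 15.18
eef_pos: [0.4179, 0.4035, 0.2001]
ee_rot: [3.141, 0.004, -1.179]
force: [0.3, 0.0, -1.8]
width: 0.0346
gripper_force: 25.0
[0.50318851 0.09028741 0.2       ] [32.20248136  4.07236671 -0.1078494 ] [0.00321567 0.00270218 1.67448724]
```

```bash
python3 -m creep '[[[2.5,1,0.2,0,0,0,0.15],[2.5,3,0.5,0,0,0,0.32],[2.5,6,1,0,0,0,0.49],[2.5,10,1.5,0,0,0,0.66],[2.5,14,2,0,0,0,0.83],[2.5,18,2.5,0,0,0,1],[2.5,22,3,0,0,0,1.17],[2.5,25,3.3,0,0,0,1.34],[2.5,28,3.7,0,0,0,1.51],[2.5,30,4,0,0,0,1.674],[2.5,31.5,4.1,0,0,0,1.674],[2.5,32.2,4.1,0,0,0,1.674],[2.5,32.2,4.1,0,0,0,1.674],[2.5,32.2,4.1,0,0,0,1.674]]]'
python3 - <<'E'
from plan import *
print(get_state()['q'].round(3))
for n in("wrist","scene"):
    a=grab_frame(n);cv2.imwrite(f"pics/{n}4.png",a)
w=cv2.imread("pics/wrist4.png");s=cv2.imread("pics/scene4.png")[90:290,240:460]
s=cv2.resize(s,(440,400))
w=cv2.resize(w,(640,400));cv2.imwrite("pics/c4.png",cv2.convertScaleAbs(np.vstack([w[:,:640],])[:400],alpha=1.6));cv2.imwrite("pics/d4.png",s)
E
```

```text
t: 16.92
eef_pos: [0.5035, 0.0913, 0.1998]
ee_rot: [3.137, 0.001, -2.851]
force: [0.1, -0.3, -1.6]
width: 0.0352
gripper_force: 25.0
[ 0.56   0.109 -0.381 -0.005 -1.079 -1.839]
```

View pics/c4.png

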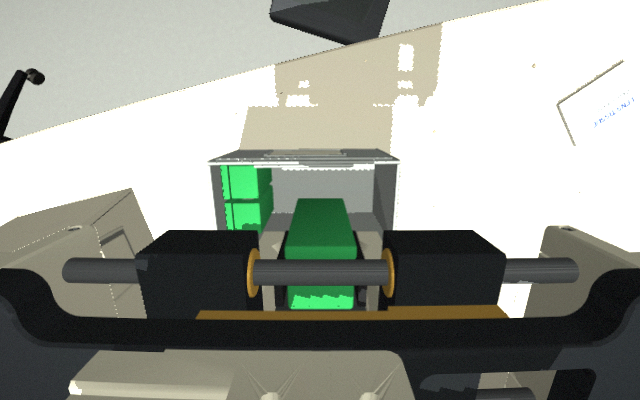

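The wrist view shows the case aligned with the image. Its front rim runs from (210,162) to (399,161), the filed boxes are at (247,195) and the held box is upright over the bay at (320,240).

Run:
```python
from plan import *
p=camera_params("wrist")
P=onz(p,[[210,162],[399,161]],.108);print(P.round(4)); d=P[1]-P[0];print(np.linalg.norm(d),np.degrees(np.arctan2(d[1],d[0])))
th=np.arctan2(d[1],d[0])-np.pi/2;ex=np.array([np.cos(th),np.sin(th),0]);c=P.mean(0)+.043*ex;print("case c",c,np.degrees(th))
print("filed inner edge",onz(p,[[274,166]],.088))
pp,r,_=pose(); rel=pp-c;ey=np.array([-ex[1],ex[0],0]);print("tcp in case",rel@ex,rel@ey)
```

```text
[[ 0.4968 -0.0131  0.108 ]
 [ 0.4477  0.1484  0.108 ]]
0.16885359769565067 106.87893508648335
case c [0.51340976 0.08013767 0.108     ] 16.878935086483345
filed inner edge [[0.48802978 0.04060014 0.088     ]]
tcp in case -0.006218698734809079 0.013624504533774794
```

```bash
python3 -m creep '[[[2.5,0,0,3,0,0,0],[2.5,0,0,6,0,0,0],[2.5,0,0,9,0,0,0],[2.5,0,0,12,0,0,0],[2.5,0,0,13.8,0,0,0],[2.5,0,0,14.3,0,0,0],[2.5,0,0,14.5,0,0,0],[2.5,0,0,14.5,0,0,0],[2.5,0,0,14.5,0,0,0]]]'
python3 -m creep '[[[2.5,0,0,0.1,0,0,0],[2.5,0,0,0.2,0,0,0],[2.5,0,0,0.2,0,0,0],[2.5,0,0,0.2,0,0,0]]]'
```

```text
t: 18.15
eef_pos: [0.504, 0.0918, 0.0557]
ee_rot: [3.137, 0.002, -2.853]
force: [-0.1, 0.6, -1.0]
width: 0.035
gripper_force: 25.0
t: 18.65
eef_pos: [0.5036, 0.0915, 0.053]
ee_rot: [3.137, 0.001, -2.853]
force: [0.2, -1.1, -1.3]
width: 0.0349
gripper_force: 25.0
```

```bash
python3 -m creep '[[[2.5,0,0,0.1,0,0,0],[2.5,0,0,0.2,0,0,0],[2.5,0,0,0.2,0,0,0]]]'|grep -E "pos|^force"
python3 -m creep '[[[2.5,0,0,0.1,0,0,0],[2.5,0,0,0.1,0,0,0],[2.5,0,0,0.1,0,0,0]]]'|grep -E "pos|^force"
```

```text
eef_pos: [0.5036, 0.0916, 0.0514]
force: [-2.2, 0.5, 5.0]
eef_pos: [0.5037, 0.0916, 0.0514]
force: [-6.4, 0.4, 16.1]
```

```bash
python3 -m creep '[[[5,0,0,-0.1,0,0,0],[5,0,0,-0.1,0,0,0],[5,0,0,-0.1,0,0,0],[5,0,0,-0.1,0,0,0],[5,0,0,-3,0,0,0],[5,0,0,-8,0,0,0],[5,0,0,-13,0,0,0],[5,0,0,-18,0,0,0],[5,0,0,-23,0,0,0],[5,0,0,-23,0,0,0],[5,0,0,-23,0,0,0]]]'
python3 - <<'E'
from plan import *
tp,sp=camera_params("top"),camera_params("scene")
print("instr base",onz(tp,[[205,165],[302,110]],0).round(3))
def tri(a,b):
    o1,d1=ray(tp,[a]);o2,d2=ray(sp,[b]);k=np.linalg.lstsq(np.c_[d1[0],-d2[0]],o2-o1,rcond=None)[0];return (o1+k[0]*d1[0]).round(3),(o2+k[1]*d2[0]).round(3)
print("caps",tri((338,55),(456,135)),tri((344,84),(435,152)))
print("knob",tri((267,109),(363,129)),tri((291,92),(394,135)), "dial corner")
cv2.imwrite("pics/t5.png",grab_frame("top")); a=grab_frame("wrist")
cv2.imwrite("pics/w5.png",a);cv2.imwrite("pics/v5.png",np.hstack([cv2.convertScaleAbs(a[100:400,160:500],alpha=1.5),cv2.resize(cv2.imread("pics/t0.png")[40:220,190:430],(400,300))]))
E
```

```text
t: 20.78
eef_pos: [0.5032, 0.0905, 0.2794]
ee_rot: [3.137, 0.001, -2.853]
force: [-0.7, -0.3, -0.1]
width: 0.0499
gripper_force: 0.0
instr base [[ 0.647  0.419  0.   ]
 [ 0.745  0.178 -0.   ]]
caps (array([0.802, 0.088, 0.127]), array([0.8  , 0.09 , 0.126])) (array([0.736, 0.087, 0.123]), array([0.735, 0.087, 0.123]))
knob (array([0.724, 0.255, 0.082]), array([0.725, 0.255, 0.082])) (array([0.754, 0.198, 0.084]), array([0.755, 0.197, 0.085])) dial corner
```

View pics/v5.png

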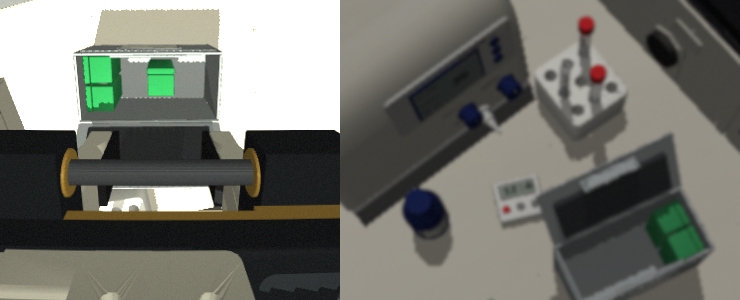

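The case view shows the box standing in the bay clear of the filed boxes, and the lid is still open. The space behind the lid is free: the instrument is at x≥0.73 and the tubes are 0.127 m high.

```bash
python3 -m creep '[[[0,-3,-0.3,0,0,0,0],[0,-6,-0.7,0,0,0,0],[0,-9,-1,0,0,0,0],[0,-11.5,-1.3,0,0,0,0],[0,-12.3,-1.4,0,0,0,0],[0,-12.3,-1.4,0,0,0,0],[0,-12.3,-1.4,4,0,0,0],[0,-12.3,-1.4,8,0,0,0],[0,-12.3,-1.4,11,0,0,0],[0,-12.3,-1.4,12.4,0,0,0],[0,-12.3,-1.4,12.4,0,0,0],[0,-12.3,-1.4,12.4,0,0,0]]]' 20
cat >> plan.py <<'E'
c=np.array([.512,.079,0]);th=np.radians(16.6);Rc=R.from_euler('z',th)
def incase():
    p,r,s=pose();print((Rc.inv().apply(p-c)*1000).round(1),s['force'].round(1),s['q'].round(2))
E
python3 -c "
from plan import *
incase();cv2.imwrite('pics/s6.png',grab_frame('scene')[60:310,230:480].repeat(2,0).repeat(2,1))"
```

```text
t: 22.38
eef_pos: [0.6262, 0.113, 0.1577]
ee_rot: [3.137, 0.003, -2.852]
force: [0.0, -0.7, 0.3]
width: 0.0004
gripper_force: 0.0
[ 1.191e+02 -1.000e-01  1.577e+02] [ 0.  -0.7  0.3] [ 0.48  0.34 -0.17 -0.   -1.05 -1.76]
```

View pics/s6.png

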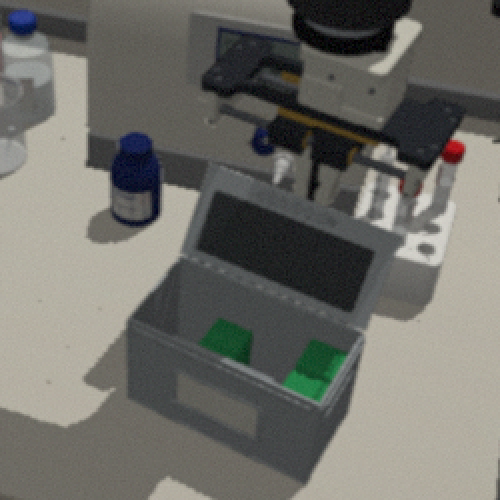

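The scene view shows the closed fingers behind the lid's front edge at crop (315,180), the bottle and tubes clear, and the filed and loose boxes standing. Now I push the lid over.

```bash
python3 -m creep '[[[0,1,0,0,0,0,0],[0,1.9,0,0,0,0,0],[0,2.7,0,0,0,0,0],[0,3.5,0,0,0,0,0],[0,4.3,0,-0.2,0,0,0],[0,5,0,-0.6,0,0,0],[0,5.6,0,-1.2,0,0,0],[0,6.1,0,-1.8,0,0,0],[0,6.6,0,-2.4,0,0,0],[0,7.3,0,-2.6,0,0,0],[0,8,0,-2.6,0,0,0],[0,8.7,0,-2.6,0,0,0],[0,9.3,0,-2.4,0,0,0],[0,9.8,0,-2.2,0,0,0],[0,10.3,0,-2,0,0,0],[0,10.8,0,-1.7,0,0,0],[0,10.8,0,-1.7,0,0,0]]]'
python3 -c "
from plan import *
incase()
a=grab_frame('scene');cv2.imwrite('pics/s7.png',a)"
```

```text
t: 24.55
eef_pos: [0.5213, 0.0816, 0.1726]
ee_rot: [3.137, 0.0, -2.853]
force: [-0.6, 0.1, 0.5]
width: 0.0006
gripper_force: 0.1
[ 9.600e+00 -1.000e-01  1.726e+02] [-0.6  0.1  0.5] [ 0.52  0.16 -0.39 -0.01 -1.02 -1.8 ]
```

```bash
python3 -m creep '[[[0,0.6,0,0.4,0,0,0],[0,1.15,0,0.9,0,0,0],[0,1.7,0,1.4,0,0,0],[0,2.15,0,2.05,0,0,0],[0,2.6,0,2.7,0,0,0],[0,3,0,3.3,0,0,0],[0,3.35,0,4,0,0,0],[0,3.5,0,4.4,0,0,0],[0,3.55,0,4.8,0,0,0],[0,3.55,0,4.8,0,0,0],[0,3.55,0,4.8,0,0,0]]]'
python3 -c "
from plan import *
incase()
a=grab_frame('scene');cv2.imwrite('pics/s8.png',a)
hsv=cv2.cvtColor(a,cv2.COLOR_BGR2HSV);print('green px',cv2.countNonZero(cv2.inRange(hsv,(45,90,30),(85,255,255))))"
```

```text
t: 25.98
eef_pos: [0.4875, 0.0718, 0.1247]
ee_rot: [3.137, 0.0, -2.853]
force: [0.6, 0.6, 0.8]
width: 0.0003
gripper_force: 0.5
[-2.550e+01  1.000e-01  1.247e+02] [0.6 0.6 0.8] [ 0.54  0.15 -0.52 -0.01 -0.89 -1.82]
green px 104
```

```bash
python3 -m creep '[[[0,0.1,0,0.3,0,0,0],[0,0.1,0,0.6,0,0,0],[0,0.2,0,0.8,0,0,0],[0,0.2,0,0.8,0,0,0]]]'; python3 -m creep '[[[0,0,0,0.2,0,0,0],[0,0,0,0.4,0,0,0],[0,0,0,0.5,0,0,0],[0,0,0,0.5,0,0,0]]]'
```

```text
t: 26.52
eef_pos: [0.4866, 0.0716, 0.1172]
ee_rot: [3.137, 0.002, -2.853]
force: [2.3, 0.2, 2.7]
width: 0.0003
gripper_force: 1.5
t: 27.02
eef_pos: [0.4855, 0.0714, 0.1115]
ee_rot: [3.137, 0.0, -2.853]
force: [2.2, -0.1, 3.3]
width: 0.0004
gripper_force: 1.0
```

```bash
python3 -m creep '[[[0,0,0,0.1,0,0,0],[0,0,0,0.2,0,0,0],[0,0,0,0.2,0,0,0],[0,0,0,0.2,0,0,0]]]'; python3 -m creep '[[[0,0,0,0.1,0,0,0],[0,0,0,0.1,0,0,0],[0,0,0,0.1,0,0,0]]]'
```

```text
t: 27.52
eef_pos: [0.4857, 0.0714, 0.1108]
ee_rot: [3.137, 0.001, -2.852]
force: [-4.0, 0.5, 14.4]
width: 0.0006
gripper_force: 7.4
t: 27.9
eef_pos: [0.4857, 0.0713, 0.1106]
ee_rot: [3.137, 0.001, -2.852]
force: [-7.9, 1.3, 23.8]
width: 0.0009
gripper_force: 11.7
```

Firm stop, so the lid is seated. I raise the tool slowly and check that the lid stays down.

```bash
python3 -m creep '[[[0,0,0,-0.4,0,0,0],[0,0,0,-0.8,0,0,0],[0,0,0,-1.2,0,0,0],[0,0,0,-1.2,0,0,0],[0,0,0,-1.2,0,0,0]]]'|grep -E "pos|^force"; python3 -m creep '[[[0,0,0,-4,0,0,0],[0,0,0,-8,0,0,0],[0,0,0,-12,0,0,0],[0,2,3,-14,0,0,0],[0,4,6,-15,0,0,0],[0,6,10,-16,0,0,0],[0,7,14,-16,0,0,0],[0,8,18,-16,0,0,0],[0,8,22,-16,0,0,0],[0,8,22,-16,0,0,0],[0,8,22,-16,0,0,0]]]'
python3 - <<'E'
from plan import *
a=grab_frame('scene');b=grab_frame('top')
cv2.imwrite('pics/s9.png',a);cv2.imwrite('pics/t9.png',b)
for n,im in(("scene",a),("top",b)):
    hsv=cv2.cvtColor(im,cv2.COLOR_BGR2HSV);print(n,'green px',cv2.countNonZero(cv2.inRange(hsv,(45,90,30),(85,255,255))))
    # project the shut-lid corners and compare the inside with the original dark/grey
    p=camera_params(n);V=np.array(p["view"]);f=200/np.tan(np.radians(p["vertical_fov"])/2)
    def proj(q): X=V[:3,:3]@q+V[:3,3];return (int(p["cx"]+f*X[0]/X[2]),int(p["cy"]+f*X[1]/X[2]))
    for phi in(0.0,1.2):
        row=[]
        for y in(-.06,-.03,0,.03,.06):
            for s in(.3,.6,.9):
                q=Rc.apply([.042-.085*s*np.cos(phi),y,.1105+.085*s*np.sin(phi)])+c
                u_=proj(q);row.append(int(im[u_[1],u_[0]].mean()))
        print(n,phi,row)
E
```

```text
eef_pos: [0.4858, 0.0713, 0.1206]
force: [0.0, -0.8, -0.0]
t: 29.9
eef_pos: [0.3465, 0.2586, 0.2815]
ee_rot: [3.137, 0.001, -2.852]
force: [1.1, -0.6, -0.2]
width: 0.0005
gripper_force: 0.0
scene green px 0
scene 0.0 [132, 132, 129, 132, 133, 134, 129, 134, 132, 130, 131, 133, 131, 131, 133]
scene 1.2 [136, 94, 95, 159, 158, 160, 157, 174, 159, 108, 95, 158, 166, 159, 159]
top green px 2
top 0.0 [152, 151, 149, 153, 151, 150, 152, 152, 151, 154, 153, 151, 155, 153, 152]
top 1.2 [137, 152, 152, 146, 153, 152, 138, 154, 153, 146, 154, 154, 138, 153, 154]
```

```bash
python3 -c "
from station import *
print(job_done())"
```

```text
the job is handed in; nothing more can be done
None
```

I stood the slide box in the free bay and held it until it reached the floor, then pressed the lid shut. After I withdrew the tool, both cameras showed the lid staying down by itself; I handed in at about 30 s of the 56 s allowed, with no verdict returned.

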